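# Slide the egg tray up to the scribed line and start the cycle

## Task

Slide the blue tray of eggs along its lane, pressing gently on the yellow sprung push bar behind it, until the tray's front edge meets the red scribed line. Do it in one unbroken push, letting go only when the edge is on the line; then press the green start button. Leave the other things on the table where they are.

Things in the scene. Friction and masses are not known exactly. Their poses are not given: they have to be found in the camera images.
- lane: Fixed metal lane: bed plate 400 x 190 x 4 thick with two grey guide rails 20 wide, tops 34 mm above the table, 142.4 apart inside. Origin: table level, centre line; x = the way the tray must travel, y left across, z up. Rails run x -190 to +170 mm, centre lines y +-81.2; bed x -210 to +190. No stop at the line.
- rail_end (a point): Middle of the square rear end face (20 wide, 4 to 34 mm above the table, facing backwards) of the right-hand rail: lane x -190, y -81.2, 19 mm above the table. Rigid and exactly 300 mm behind the red line, so it can be touched lightly with the tool's pushing face as a datum. Axes as the lane's.
- lane_line (a point): Middle of the straight red scribed line, 3 mm wide, across the bed, on the bed's top 4 mm above the table, 110 mm ahead of the lane's origin; also marked on the rail tops. Axes as the lane's.
- carrier: Yellow push bar (120 wide, 12 thick, 10 to 34 mm above the table) behind a loose blue tray 140 x 140 x 26 with nine fixed eggs (tops 69 mm above the table); it lies on the bed between the rails, 1.2 mm play a side. Origin: middle of the bar's rear face, at bed level; x forward as the lane's. Eggs crack if the robot ever loads bar or tray with over 12 N: no gripping, no fast pushing.
- bar_face (a point): Middle of the push bar's rear face, 18 mm above the bed; push here. Sprung: unloaded it is 176 mm behind the tray's front edge; it yields forward 1 mm per 0.4 N of push (at most 22 mm, slightly damped) and springs back when let go, so under push it is nearer the edge by push / 0.4 mm. Sliding the tray (0.4 to 0.95 kg) takes 1 to 7 N, different each time. The tray's own pose is not reported.
- start_top (a point): Middle of the top of the round green start button, 36 mm across, on a small grey fixed housing on the table; it is pressed straight down.
- start (a joint): Travel of the start button, m: 0 up, 0.006 fully down (5 N, springs back). The cycle starts at 0.004.
- cartons: Stack of five grey pulp egg cartons, 105 x 155 x 72 mm, origin at its underside. Leave alone.
- spray: White bottle with a red cap, 64 mm diameter, 160 high, origin at its underside. Leave alone.
- candler: Black egg-candling lamp standing on end, 60 mm diameter, 114 high, origin at its underside. Leave alone.
Mind the look-alikes: they are no part of the job. What is shaped like the carrier but purple is not meant.

How it is judged:
By the outcome, as a careful person would: the job done as asked, in the order asked, and still so for the second after the job is handed in, with the robot touching nothing.
It also fails if it takes over 72 s, if anything falls off the work surface, if the arm or the gripper's body presses on something with over 40 N, if the wrist force passes 120 N, or if a joint passes its speed limit or range.

## Robot

A 7-joint arm with a two-finger parallel gripper is mounted at the origin on the work surface. World frame = base frame: x ahead of the robot, y to its left, z up, the work surface at z = 0. Lengths are in m, angles in rad, forces in N, time in s.
With the tool pointing down it reaches from about 0.425 to 0.925 m from the base axis. Payload 6.8 kg.
Tool frame: the origin (TCP) lies on the centre line of the jaws, within the pads' length; the fingertips stand 19 mm ahead of it and the grasp point (between the pads) is the TCP (tcp_to_tips is the distance from the TCP to the fingertips, in m); x points along the fingers, y is the direction in which the jaws open and shut, and the axes are right-handed (so a half turn about x gives the same grasp; the last joint's range is limited). The gripper opens to 85 mm and grips with 20 to 120 N. Pads are 22 mm wide; open, the fingers measure 114 mm over their backs; the gripper's body (76 mm by 85 mm) begins 54 mm behind the grasp point. The pads swing forward as they close: fully open they stand 13 mm farther back than shut.
Start: joints at [-1.21, 0.477, 0.022, 1.555, -0.011, 1.109, -0.083], TCP at [0.305, 0.602, 0.25] pointing down, gripper open.
Joint ranges: [-2.96, 2.96], [-0.34, 2.1], [-1.41, 1.46], [0.24, 2.44], [-1.37, 4.51], [0.17, 1.92], [-2.96, 2.96]. Speed limits (rad/s): [2.39, 2.39, 3.14, 3.14, 3.14, 3.14, 3.14].

## Interface

Orientations are given as a unit quaternion [w, x, y, z].
In Python, from station import get_obs, read_camera, hand_in, spot_in, cut_out, tcp_to_tips gives the robot as it stands.
- The arm moves only by the shell command python3 -m jog 'ROWS' [FORCE]. ROWS is JSON, a list of rows, each an object of numbers: "gripper": the closure, from 0 (fully open) to 1 (shut); "dx", "dy", "dz": the shift along the world's x, y, z in m; "rx", "ry", "rz": the turn, a rotation vector about the world's x, y, z in degrees. In form: [{"gripper": .., "dx": .., "dy": .., "dz": .., "rx": .., "ry": .., "rz": ..}, ...]. A call has 1 to 10 rows; each row is the pose to reach, as a shift and turn from the pose commanded when the call began; what a row does not reach only later rows make up. A row lasts 1/10 s, in which the tool goes at most 50 mm and 8.59 degrees, less where a joint would pass 70% of its speed; a pose out of reach is approached as far as the arm can. A call with a gripper value outside its range is refused whole. The fingers move at their own pace and stop on an object; FORCE is the grip in N (left out, the last holds). Time passes only in rows, so rows that repeat a pose let the fingers close. It gives the time, the measured TCP pose, the force and the opening at its end, in the units of the state.
- get_obs(): the state, without advancing time (a new reading comes with each control period).
- read_camera(name): name is "scene" or "top" or "wrist"; returns a dict with "pixels" (400x640x3 uint8, blue, green, red), "range_z" (400x640 float32, m along the optical axis (not along the pixel's ray), 0 where there is no reading), "camera_matrix" (3x3 intrinsics, pixels), "cam_to_world" (4x4, takes a point from camera to world coordinates). Camera axes: x right, y down, z forward; pixel columns grow to the right and rows downward; lengths in m; the calibration is good to about 2 mm. The wrist camera is an equidistant fisheye: a pixel r from the principal point sees the ray r / f radians off the axis. A picture is of the moment at which its call begins.
- hand_in(): hands the job in, once; it reports no verdict.
Trained networks look in the newest picture that a camera, given by its name, has taken for a name from the list of things; names that differ only in an ending like _2 or _b are one class to them, and where a whole thing is asked for, a point or a joint stands for the part that bears it (a point fixed in the world has none). Each returns a list of dicts, best first, with "conf" (0 to 1); they miss things now and then, are a little off and sometimes report something else, mostly with a low value. They report only what shows in the picture. A call takes as long as a camera call. They do not tell look-alikes from the thing itself.
- spot_in(camera, label): "box" ([centre column, centre row, width, height] in pixels, round what is visible of it).
- cut_out(camera, label): "mask" (400x640 bool, what is visible of it) and "box" ([centre column, centre row, width, height] in pixels, round what is visible of it).
The state is a dict: "t": time; "q": joint angles; "joint_vel": joint speeds; "joint_torque": joint torques, N m; "eef_pos": TCP position; "tool_rot": TCP orientation; "contact_force": force on the tool from outside, world axes, zero at the start; "torque": the same for the moment, N m; "gripper_width": opening from 0.0 (shut) to 1.0 (fully open).
Only numpy, scipy, OpenCV 4.12 (cv2) and the standard library are available. Lean on these libraries where they do the work, as an engineer would, in place of code of your own. Each camera call takes 0.05 s, during which the arm holds its last target. There are 200 camera calls.

## Working session

There is one attempt and no reset: what is moved stays moved. The work goes in short steps, Python scripts to look and compute and a shell command to move; the robot and the scene stay as the last step left them, time stands still between calls to the robot, and variables do not carry over. Pictures are saved under pics/ and viewed, about 8 in all and at most 12, crops included, and the job is handed in when it is done.

```bash
ls; mkdir -p pics; python3 - <<'E'
from station import *
import cv2,numpy as np
o=get_obs();print({k:np.round(v,3).tolist() if not isinstance(v,float) else v for k,v in o.items()},tcp_to_tips)
for n in ("scene","top"):
    r=read_camera(n);cv2.imwrite(f"pics/{n}0.png",r["pixels"]);np.savez(f"{n}0.npz",**r)
    for l in ("lane","carrier","start","cartons","spray","candler"):
        print(n,l,[(np.round(d["box"]).tolist(),round(d["conf"],2)) for d in spot_in(n,l)][:4])
E
```

```text
pics
{'t': 0.0, 'q': [-1.21, 0.478, 0.022, 1.556, -0.011, 1.109, -0.083], 'joint_vel': [0.001, -0.0, -0.0, 0.002, -0.0, -0.002, -0.001], 'joint_torque': [0.001, -59.647, 1.608, -28.119, 0.013, 0.009, -0.0], 'eef_pos': [0.305, 0.602, 0.249], 'tool_rot': [0.688, 0.164, 0.688, -0.165], 'contact_force': [-0.057, -0.335, 0.46], 'torque': [0.027, -0.004, -0.041], 'gripper_width': 1.001784530629056} 0.019
scene lane [([264.0, 200.0, 140.0, 98.0], 0.67)]
scene carrier [([342.0, 146.0, 38.0, 37.0], 0.98), ([400.0, 183.0, 61.0, 46.0], 0.88), ([285.0, 179.0, 72.0, 44.0], 0.65)]
scene start [([153.0, 251.0, 17.0, 15.0], 0.61)]
scene cartons [([188.0, 302.0, 96.0, 84.0], 0.89)]
scene spray [([292.0, 239.0, 28.0, 67.0], 0.77)]
scene candler [([344.0, 208.0, 22.0, 43.0], 0.64)]
top lane [([328.0, 245.0, 134.0, 78.0], 0.89)]
top carrier [([299.0, 247.0, 62.0, 50.0], 0.93), ([239.0, 160.0, 65.0, 65.0], 0.78), ([205.0, 244.0, 74.0, 68.0], 0.77), ([461.0, 202.0, 61.0, 40.0], 0.66)]
top start [([445.0, 267.0, 13.0, 10.0], 0.43)]
top cartons [([462.0, 200.0, 57.0, 40.0], 0.89)]
top spray [([382.0, 176.0, 27.0, 29.0], 0.6)]
top candler [([316.0, 174.0, 17.0, 19.0], 0.72), ([328.0, 247.0, 130.0, 79.0], 0.33)]
```

View pics/top0.png

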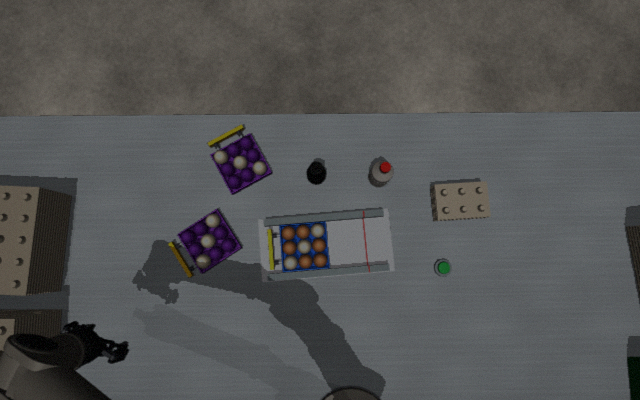

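View pics/scene0.png

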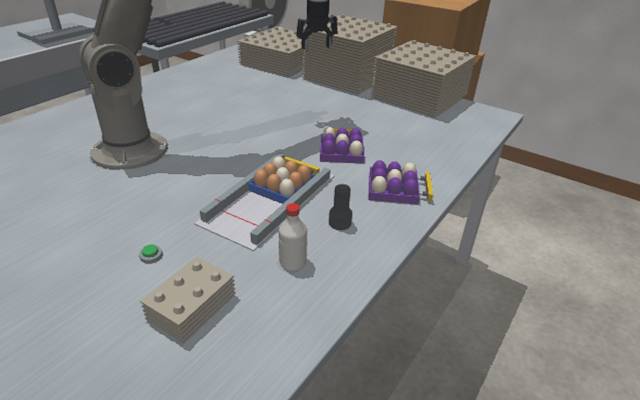

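The top view shows the blue tray at about (305,247), in the lane and with its yellow bar at (270,250). The red line is at x≈366 and the green button at (444,267). Two look-alikes, the purple trays at (239,163) and (207,242), are outside the lane. The carrier meant is the blue one. Next I'll measure it.

```bash
cat > h.py <<'E'
import numpy as np,cv2
def world(r,m):
    v,u=np.nonzero(m&(r["range_z"]>0));z=r["range_z"][v,u];K=r["camera_matrix"];T=r["cam_to_world"]
    P=np.c_[(u-K[0,2])/K[0,0]*z,(v-K[1,2])/K[1,1]*z,z];return P@T[:3,:3].T+T[:3,3]
def hsv(r,lo,hi):return cv2.inRange(cv2.cvtColor(r["pixels"],cv2.COLOR_BGR2HSV),lo,hi)>0
def roi(u0,u1,v0,v1):
    m=np.zeros((400,640),bool);m[v0:v1,u0:u1]=1;return m
E
python3 - <<'E'
from h import *
r=dict(np.load("top0.npz"))
c,K=r["cam_to_world"],r["camera_matrix"];print(np.round(c,3).tolist(),K[0,0])
R=roi(255,400,200,290)
P=world(r,R)
s=lambda n,p:print(n,len(p),p.mean(0).round(4),p.min(0).round(3),p.max(0).round(3))
red=world(r,hsv(r,(0,90,60),(8,255,255))&roi(355,380,205,280));s("red",red)
yel=world(r,hsv(r,(22,120,60),(35,255,255))&roi(260,280,220,280));s("yel",yel)
g=world(r,hsv(r,(45,100,40),(85,255,255))&roi(430,460,255,280));s("green",g)
blue=world(r,hsv(r,(100,150,40),(125,255,255))&roi(270,340,215,280));s("blue",blue)
rail=P[(P[:,2]>.027)&(P[:,2]<.040)]
for n,m in (("L",roi(255,400,200,226)),("R",roi(255,400,258,290))):
    q=world(r,m);q=q[(q[:,2]>.024)&(q[:,2]<.042)];s(n,q)
    l=cv2.fitLine(q[:,:2].astype(np.float32),cv2.DIST_HUBER,0,.01,.01).ravel();t=(q[:,:2]-l[2:])@l[:2];print(l,np.degrees(np.arctan2(l[1],l[0])),np.sort(t)[[0,3,-4,-1]])
im=cv2.resize(r["pixels"][195:295,240:470],None,fx=3.4,fy=3.4,interpolation=cv2.INTER_CUBIC);cv2.imwrite("pics/crop.png",im)
E
```

```text
[[-0.005, -0.992, 0.13, 0.491], [-1.0, 0.005, 0.003, 0.091], [-0.004, -0.13, -0.992, 1.37], [0.0, 0.0, 0.0, 1.0]] 448.6374470834025
red 33 [ 0.5423 -0.0511  0.016 ] [ 0.45  -0.059 -0.003] [ 0.628 -0.044  0.041]
yel 162 [0.5161 0.2321 0.034 ] [0.457 0.224 0.027] [0.576 0.24  0.04 ]
green 116 [ 0.4593 -0.281   0.0222] [ 0.443 -0.299  0.011] [ 0.475 -0.264  0.031]
blue 637 [0.5228 0.1313 0.0161] [0.451 0.059 0.   ] [0.6   0.208 0.044]
L 900 [0.6083 0.0775 0.0335] [ 0.587 -0.104  0.024] [0.634 0.252 0.041]
[ 0.08511433 -0.9963712   0.608271    0.07753222] -85.11739 [-0.17529672 -0.17460911  0.1820988   0.1832738 ]
R 1041 [0.4518 0.0812 0.0335] [ 0.425 -0.118  0.024] [0.49  0.242 0.042]
[ 0.04970845 -0.9987638   0.44963595  0.0978862 ] -87.150734 [-0.14384804 -0.14102868  0.21519134  0.21610616]
```

View pics/crop.png

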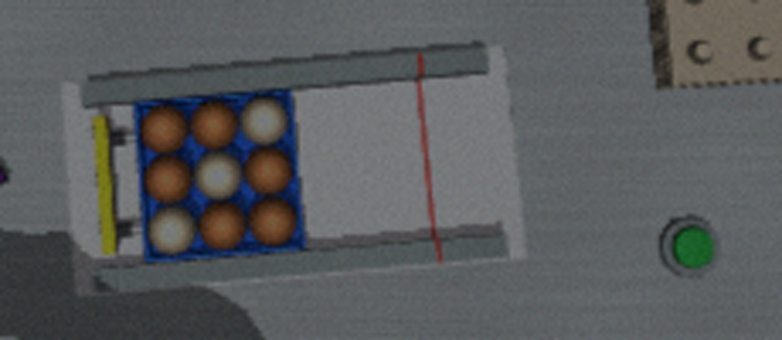

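In the crop, the blue tray sits between the grey rails with its bar on the left. The red line runs from (420,55) to (440,260) and the button is at (692,247). The lane direction is about (0.078,-0.997), the right rail's rear end is near (0.436,0.2415), and the bar's rear face is about 10 mm ahead of that. I'll push with the flat side of the closed fingers and use both rail ends as datums.

```bash
python3 -m jog '[{"gripper":1,"dx":0.016,"dy":-0.039,"dz":-0.01,"rz":-7.5},{"gripper":1,"dx":0.032,"dy":-0.078,"dz":-0.02,"rz":-15},{"gripper":1,"dx":0.048,"dy":-0.117,"dz":-0.03,"rz":-22},{"gripper":1,"dx":0.064,"dy":-0.156,"dz":-0.04,"rz":-30},{"gripper":1,"dx":0.08,"dy":-0.195,"dz":-0.05,"rz":-37.5},{"gripper":1,"dx":0.096,"dy":-0.234,"dz":-0.06,"rz":-45},{"gripper":1,"dx":0.112,"dy":-0.273,"dz":-0.07,"rz":-52},{"gripper":1,"dx":0.128,"dy":-0.312,"dz":-0.1,"rz":-58.5},{"gripper":1,"dx":0.128,"dy":-0.312,"dz":-0.1,"rz":-58.5},{"gripper":1,"dx":0.128,"dy":-0.312,"dz":-0.1,"rz":-58.5}]' 40
python3 - <<'E'
from station import *
from h import *
from scipy.spatial.transform import Rotation as Ro
o=get_obs();q=o["tool_rot"];print(o["t"],o["eef_pos"],o["contact_force"],o["gripper_width"]);print(Ro.from_quat([q[1],q[2],q[3],q[0]]).as_matrix().round(3))
r=read_camera("scene");cv2.imwrite("pics/s1.png",cv2.resize(r["pixels"][60:260,180:440],None,fx=3,fy=3))
w=read_camera("wrist");cv2.imwrite("pics/w1.png",w["pixels"]);print(np.round(w["cam_to_world"],3).tolist(),w["camera_matrix"])
E
```

```text
0.7 [0.30499391 0.60217963 0.25031723] [-0.03286483  0.43687426 -0.60062046] 1.0012064270190788
[[-0.     0.452  0.892]
 [ 0.     0.892 -0.452]
 [-1.     0.    -0.   ]]
[[0.452, 0.862, 0.232, 0.248], [0.892, -0.436, -0.117, 0.631], [0.0, 0.259, -0.966, 0.374], [0.0, 0.0, 0.0, 1.0]] [[309.70691629   0.         316.66056493]
 [  0.         309.70691629 195.23040229]
 [  0.           0.           1.        ]]$[0]: bad value
```

View pics/w1.png

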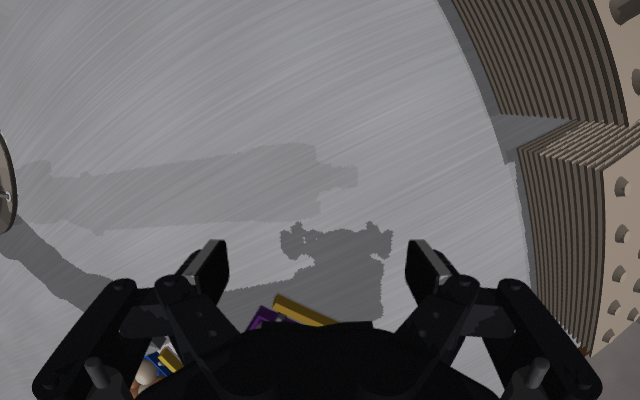

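The jog was refused, probably because every row needs all seven keys. The wrist view shows the fingers open over bare table.

```bash
python3 -m jog '[{"gripper":1,"dx":0.016,"dy":-0.039,"dz":-0.01,"rx":0,"ry":0,"rz":-7.5},{"gripper":1,"dx":0.032,"dy":-0.078,"dz":-0.02,"rx":0,"ry":0,"rz":-15},{"gripper":1,"dx":0.048,"dy":-0.117,"dz":-0.03,"rx":0,"ry":0,"rz":-22},{"gripper":1,"dx":0.064,"dy":-0.156,"dz":-0.04,"rx":0,"ry":0,"rz":-30},{"gripper":1,"dx":0.08,"dy":-0.195,"dz":-0.05,"rx":0,"ry":0,"rz":-37.5},{"gripper":1,"dx":0.096,"dy":-0.234,"dz":-0.06,"rx":0,"ry":0,"rz":-45},{"gripper":1,"dx":0.112,"dy":-0.273,"dz":-0.07,"rx":0,"ry":0,"rz":-52},{"gripper":1,"dx":0.128,"dy":-0.312,"dz":-0.1,"rx":0,"ry":0,"rz":-58.5},{"gripper":1,"dx":0.128,"dy":-0.312,"dz":-0.1,"rx":0,"ry":0,"rz":-58.5},{"gripper":1,"dx":0.128,"dy":-0.312,"dz":-0.1,"rx":0,"ry":0,"rz":-58.5}]' 40
python3 - <<'E'
from station import *
from h import *
from scipy.spatial.transform import Rotation as Ro
o=get_obs();q=o["tool_rot"];print(o["t"],o["eef_pos"],o["contact_force"],o["gripper_width"]);print(Ro.from_quat([q[1],q[2],q[3],q[0]]).as_matrix().round(3))
w=read_camera("wrist");cv2.imwrite("pics/w2.png",w["pixels"])
E
```

```text
t: 1.8
eef_pos: [0.4331, 0.2891, 0.1499]
tool_rot: [0.519, 0.479, 0.519, -0.48]
contact_force: [-0.4, 0.3, -0.1]
gripper_width: -0.001
1.8 [0.43308424 0.28907627 0.14992064] [-0.35036015  0.30381938 -0.08492186] -0.0010631121018865111
[[-0.001  0.997  0.079]
 [-0.001  0.079 -0.997]
 [-1.    -0.001  0.001]]
```

View pics/w2.png

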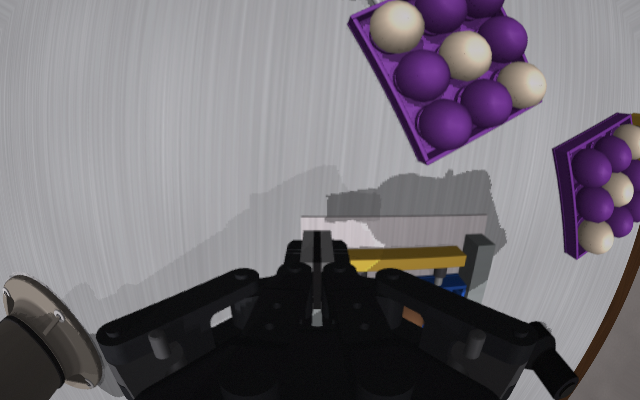

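The wrist view looks backwards. The fingers are shut at (317,240), the bar is at (410,258) and the left rail's end is at (478,240). I'll lower behind the right-hand rail's end.

```bash
python3 -m jog '[{"gripper":1,"dx":0,"dy":0,"dz":-0.04,"rx":0,"ry":0,"rz":0},{"gripper":1,"dx":0,"dy":0,"dz":-0.08,"rx":0,"ry":0,"rz":0},{"gripper":1,"dx":0.003,"dy":-0.005,"dz":-0.112,"rx":0,"ry":0,"rz":0},{"gripper":1,"dx":0.003,"dy":-0.015,"dz":-0.112,"rx":0,"ry":0,"rz":0},{"gripper":1,"dx":0.003,"dy":-0.025,"dz":-0.112,"rx":0,"ry":0,"rz":0},{"gripper":1,"dx":0.003,"dy":-0.025,"dz":-0.112,"rx":0,"ry":0,"rz":0},{"gripper":1,"dx":0.003,"dy":-0.025,"dz":-0.112,"rx":0,"ry":0,"rz":0}]'
python3 - <<'E'
from station import *
from h import *
o=get_obs();print(o["t"],o["eef_pos"],o["contact_force"])
P=[get_obs() for _ in range(3)];print([p["contact_force"][1] for p in P])
w=read_camera("wrist");cv2.imwrite("pics/w3.png",w["pixels"])
E
```

```text
t: 2.55
eef_pos: [0.4371, 0.266, 0.0402]
tool_rot: [0.52, 0.481, 0.52, -0.478]
contact_force: [-0.1, 0.4, 0.2]
gripper_width: -0.001
2.55 [0.43705579 0.26597272 0.04021574] [-0.10799024  0.38118679  0.16177611]
[np.float64(0.3811867902021727), np.float64(0.3811867902021727), np.float64(0.3811867902021727)]
```

```bash
python3 -m jog '[{"gripper":1,"dx":0,"dy":-0.002,"dz":-0.001,"rx":0,"ry":0,"rz":0},{"gripper":1,"dx":0,"dy":-0.004,"dz":-0.001,"rx":0,"ry":0,"rz":0},{"gripper":1,"dx":0,"dy":-0.006,"dz":-0.001,"rx":0,"ry":0,"rz":0},{"gripper":1,"dx":0,"dy":-0.007,"dz":-0.001,"rx":0,"ry":0,"rz":0},{"gripper":1,"dx":0,"dy":-0.008,"dz":-0.001,"rx":0,"ry":0,"rz":0}]'
for i in 1 2 3 4; do echo; python3 -m jog '[{"gripper":1,"dx":0,"dy":-0.0005,"dz":0,"rx":0,"ry":0,"rz":0},{"gripper":1,"dx":0,"dy":-0.001,"dz":0,"rx":0,"ry":0,"rz":0},{"gripper":1,"dx":0,"dy":-0.001,"dz":0,"rx":0,"ry":0,"rz":0}]'|sed -n '2p;4p'; done
```

```text
t: 3.1
eef_pos: [0.436, 0.2571, 0.0373]
tool_rot: [0.52, 0.479, 0.52, -0.479]
contact_force: [-0.4, -0.3, -0.7]
gripper_width: -0.001

eef_pos: [0.436, 0.2561, 0.0373]
contact_force: [-0.6, 0.3, 0.1]

eef_pos: [0.436, 0.2551, 0.0373]
contact_force: [0.7, -0.7, 0.4]

eef_pos: [0.436, 0.2541, 0.0373]
contact_force: [-0.9, 0.1, -0.4]

eef_pos: [0.436, 0.2531, 0.0373]
contact_force: [0.5, -0.6, -0.2]
```

Free-space force noise is about ±0.7 N and the position reads cleanly. I'll creep on with explicit single calls.

```bash
python3 -m jog '[{"gripper":1,"dx":0,"dy":-0.0005,"dz":0,"rx":0,"ry":0,"rz":0},{"gripper":1,"dx":0,"dy":-0.001,"dz":0,"rx":0,"ry":0,"rz":0},{"gripper":1,"dx":0,"dy":-0.001,"dz":0,"rx":0,"ry":0,"rz":0}]'|sed -n '2p;4p'
python3 -m jog '[{"gripper":1,"dx":0,"dy":-0.0005,"dz":0,"rx":0,"ry":0,"rz":0},{"gripper":1,"dx":0,"dy":-0.001,"dz":0,"rx":0,"ry":0,"rz":0}]'|sed -n '2p;4p'
```

```text
eef_pos: [0.436, 0.2522, 0.0373]
contact_force: [0.3, 0.5, -0.6]
eef_pos: [0.436, 0.2521, 0.0374]
contact_force: [-0.6, 3.7, -1.3]
```

```bash
python3 -m jog '[{"gripper":1,"dx":0,"dy":-0.0005,"dz":0,"rx":0,"ry":0,"rz":0},{"gripper":1,"dx":0,"dy":-0.001,"dz":0,"rx":0,"ry":0,"rz":0}]'|sed -n '2p;4p'
python3 -m jog '[{"gripper":1,"dx":0,"dy":-0.0005,"dz":0,"rx":0,"ry":0,"rz":0},{"gripper":1,"dx":0,"dy":-0.001,"dz":0,"rx":0,"ry":0,"rz":0}]'|sed -n '2p;4p'
```

```text
eef_pos: [0.436, 0.252, 0.0374]
contact_force: [-0.0, 8.1, -3.6]
eef_pos: [0.436, 0.252, 0.0374]
contact_force: [-1.3, 9.3, -6.3]
```

The right rail end was met at TCP (0.4360, 0.2521) with rising force. I'll back off and touch the left rail end the same way to get the lane angle.

```bash
python3 -m jog '[{"gripper":1,"dx":0,"dy":0.012,"dz":0,"rx":0,"ry":0,"rz":0},{"gripper":1,"dx":0.04,"dy":0.018,"dz":0,"rx":0,"ry":0,"rz":0},{"gripper":1,"dx":0.08,"dy":0.021,"dz":0,"rx":0,"ry":0,"rz":0},{"gripper":1,"dx":0.12,"dy":0.023,"dz":0,"rx":0,"ry":0,"rz":0},{"gripper":1,"dx":0.162,"dy":0.024,"dz":0,"rx":0,"ry":0,"rz":0},{"gripper":1,"dx":0.162,"dy":0.022,"dz":0,"rx":0,"ry":0,"rz":0},{"gripper":1,"dx":0.162,"dy":0.020,"dz":0,"rx":0,"ry":0,"rz":0},{"gripper":1,"dx":0.162,"dy":0.020,"dz":0,"rx":0,"ry":0,"rz":0}]'
python3 -m jog '[{"gripper":1,"dx":0,"dy":-0.0005,"dz":0,"rx":0,"ry":0,"rz":0},{"gripper":1,"dx":0,"dy":-0.001,"dz":0,"rx":0,"ry":0,"rz":0}]'|sed -n '2p;4p'
python3 -m jog '[{"gripper":1,"dx":0,"dy":-0.0005,"dz":0,"rx":0,"ry":0,"rz":0},{"gripper":1,"dx":0,"dy":-0.001,"dz":0,"rx":0,"ry":0,"rz":0}]'|sed -n '2p;4p'
python3 -m jog '[{"gripper":1,"dx":0,"dy":-0.0005,"dz":0,"rx":0,"ry":0,"rz":0},{"gripper":1,"dx":0,"dy":-0.001,"dz":0,"rx":0,"ry":0,"rz":0}]'|sed -n '2p;4p'
```

```text
t: 6.0
eef_pos: [0.5965, 0.2686, 0.0367]
tool_rot: [0.52, 0.479, 0.52, -0.48]
contact_force: [-0.5, -0.0, -0.4]
gripper_width: 0.002
eef_pos: [0.5969, 0.2686, 0.0373]
contact_force: [-0.5, -0.4, 0.4]
eef_pos: [0.5977, 0.2674, 0.0375]
contact_force: [-0.3, 0.6, 0.0]
eef_pos: [0.5979, 0.2662, 0.0374]
contact_force: [0.2, -0.2, -0.0]
```

```bash
python3 -m jog '[{"gripper":1,"dx":0,"dy":-0.0005,"dz":0,"rx":0,"ry":0,"rz":0},{"gripper":1,"dx":0,"dy":-0.001,"dz":0,"rx":0,"ry":0,"rz":0},{"gripper":1,"dx":0,"dy":-0.001,"dz":0,"rx":0,"ry":0,"rz":0}]'|sed -n '2p;4p'
python3 -m jog '[{"gripper":1,"dx":0,"dy":-0.0005,"dz":0,"rx":0,"ry":0,"rz":0},{"gripper":1,"dx":0,"dy":-0.001,"dz":0,"rx":0,"ry":0,"rz":0},{"gripper":1,"dx":0,"dy":-0.001,"dz":0,"rx":0,"ry":0,"rz":0}]'|sed -n '2p;4p'
python3 -m jog '[{"gripper":1,"dx":0,"dy":-0.0005,"dz":0,"rx":0,"ry":0,"rz":0},{"gripper":1,"dx":0,"dy":-0.001,"dz":0,"rx":0,"ry":0,"rz":0},{"gripper":1,"dx":0,"dy":-0.001,"dz":0,"rx":0,"ry":0,"rz":0}]'|sed -n '1,2p;4p'
```

```text
eef_pos: [0.598, 0.2651, 0.0373]
contact_force: [-0.5, 0.4, -0.2]
eef_pos: [0.598, 0.2649, 0.0373]
contact_force: [0.4, 2.7, -1.4]
t: 7.5
eef_pos: [0.5979, 0.2649, 0.0373]
contact_force: [1.8, 4.7, -2.9]
```

The left end was met at (0.598, 0.2649). The lane heading is therefore d = (0.0788, -0.9969), which matches the tool's yaw. Along d the datum is s0 = -0.2170, so the edge is on the line when s = -0.0930 + 0.0025·F. Now I'll go behind the bar and measure the force bias.

```bash
cat > m.py <<'E'
import numpy as np,sys
from station import *
d=np.array([.0788,-.9969,0]);n=int(sys.argv[1]);b=float(sys.argv[2]) if len(sys.argv)>2 else 0
F=[];S=[]
for i in range(n):
    read_camera("top");o=get_obs();F.append(-o["contact_force"]@d);S.append(o["eef_pos"]@d)
f=np.mean(F)-b;s=np.mean(S)
print(f"t {o['t']:.2f} F {f:.3f} +-{np.std(F)/n**.5:.3f} s {s*1e3:.2f} edge short of line by {(-.0930+.0025*f-s)*1e3:.2f} mm", o["eef_pos"].round(4))
E
python3 -m jog '[{"gripper":1,"dx":0,"dy":0.012,"dz":0,"rx":0,"ry":0,"rz":0},{"gripper":1,"dx":-0.04,"dy":0.009,"dz":0,"rx":0,"ry":0,"rz":0},{"gripper":1,"dx":-0.081,"dy":0.003,"dz":0,"rx":0,"ry":0,"rz":0},{"gripper":1,"dx":-0.081,"dy":0.003,"dz":0,"rx":0,"ry":0,"rz":0},{"gripper":1,"dx":-0.081,"dy":0.003,"dz":0,"rx":0,"ry":0,"rz":0},{"gripper":1,"dx":-0.081,"dy":0.003,"dz":0,"rx":0,"ry":0,"rz":0}]'
python3 m.py 25
```

```text
t: 8.1
eef_pos: [0.5183, 0.2664, 0.0378]
tool_rot: [0.52, 0.48, 0.519, -0.479]
contact_force: [0.1, -0.7, 0.2]
gripper_width: -0.003
t 9.35 F 0.031 +-0.093 s -224.60 edge short of line by 131.68 mm [0.517  0.2662 0.0373]
```

```bash
python3 -m jog '[{"gripper":1,"dx":0.0002,"dy":-0.002,"dz":0,"rx":0,"ry":0,"rz":0},{"gripper":1,"dx":0.0003,"dy":-0.004,"dz":0,"rx":0,"ry":0,"rz":0},{"gripper":1,"dx":0.0005,"dy":-0.006,"dz":0,"rx":0,"ry":0,"rz":0},{"gripper":1,"dx":0.0006,"dy":-0.008,"dz":0,"rx":0,"ry":0,"rz":0},{"gripper":1,"dx":0.0008,"dy":-0.010,"dz":0,"rx":0,"ry":0,"rz":0},{"gripper":1,"dx":0.0009,"dy":-0.012,"dz":0,"rx":0,"ry":0,"rz":0},{"gripper":1,"dx":0.0011,"dy":-0.014,"dz":0,"rx":0,"ry":0,"rz":0},{"gripper":1,"dx":0.0013,"dy":-0.016,"dz":0,"rx":0,"ry":0,"rz":0},{"gripper":1,"dx":0.0014,"dy":-0.018,"dz":0,"rx":0,"ry":0,"rz":0},{"gripper":1,"dx":0.0016,"dy":-0.020,"dz":0,"rx":0,"ry":0,"rz":0}]'
python3 -m jog '[{"gripper":1,"dx":0.0001,"dy":-0.001,"dz":0,"rx":0,"ry":0,"rz":0},{"gripper":1,"dx":0.0002,"dy":-0.002,"dz":0,"rx":0,"ry":0,"rz":0},{"gripper":1,"dx":0.0002,"dy":-0.003,"dz":0,"rx":0,"ry":0,"rz":0},{"gripper":1,"dx":0.0003,"dy":-0.004,"dz":0,"rx":0,"ry":0,"rz":0},{"gripper":1,"dx":0.0004,"dy":-0.005,"dz":0,"rx":0,"ry":0,"rz":0},{"gripper":1,"dx":0.0005,"dy":-0.006,"dz":0,"rx":0,"ry":0,"rz":0}]'
python3 m.py 8 0.03
```

```text
t: 10.35
eef_pos: [0.5186, 0.2464, 0.0373]
tool_rot: [0.52, 0.479, 0.52, -0.479]
contact_force: [-0.9, 1.0, -1.0]
gripper_width: -0.005
t: 10.95
eef_pos: [0.519, 0.2406, 0.0373]
tool_rot: [0.52, 0.479, 0.52, -0.479]
contact_force: [0.2, 3.2, -1.8]
gripper_width: 0.002
t 11.35 F 3.694 +-0.143 s -198.74 edge short of line by 114.98 mm [0.5191 0.2403 0.0373]
```

```bash
python3 -m jog '[{"gripper":1,"dx":0.0001,"dy":-0.001,"dz":0,"rx":0,"ry":0,"rz":0},{"gripper":1,"dx":0.0002,"dy":-0.002,"dz":0,"rx":0,"ry":0,"rz":0},{"gripper":1,"dx":0.0002,"dy":-0.003,"dz":0,"rx":0,"ry":0,"rz":0},{"gripper":1,"dx":0.0003,"dy":-0.004,"dz":0,"rx":0,"ry":0,"rz":0},{"gripper":1,"dx":0.0004,"dy":-0.005,"dz":0,"rx":0,"ry":0,"rz":0},{"gripper":1,"dx":0.0005,"dy":-0.006,"dz":0,"rx":0,"ry":0,"rz":0},{"gripper":1,"dx":0.0005,"dy":-0.007,"dz":0,"rx":0,"ry":0,"rz":0},{"gripper":1,"dx":0.0006,"dy":-0.008,"dz":0,"rx":0,"ry":0,"rz":0}]'|sed -n '2p;4p'
python3 m.py 4 0.03
```

```text
eef_pos: [0.5196, 0.2329, 0.0373]
contact_force: [-0.1, 6.2, -2.8]
t 12.35 F 6.049 +-0.317 s -191.03 edge short of line by 113.15 mm [0.5196 0.2328 0.0373]
```

```bash
python3 -m jog '[{"gripper":1,"dx":0.0001,"dy":-0.001,"dz":0,"rx":0,"ry":0,"rz":0},{"gripper":1,"dx":0.0002,"dy":-0.002,"dz":0,"rx":0,"ry":0,"rz":0},{"gripper":1,"dx":0.0002,"dy":-0.003,"dz":0,"rx":0,"ry":0,"rz":0},{"gripper":1,"dx":0.0003,"dy":-0.004,"dz":0,"rx":0,"ry":0,"rz":0},{"gripper":1,"dx":0.0004,"dy":-0.005,"dz":0,"rx":0,"ry":0,"rz":0},{"gripper":1,"dx":0.0005,"dy":-0.006,"dz":0,"rx":0,"ry":0,"rz":0},{"gripper":1,"dx":0.0005,"dy":-0.007,"dz":0,"rx":0,"ry":0,"rz":0},{"gripper":1,"dx":0.0006,"dy":-0.008,"dz":0,"rx":0,"ry":0,"rz":0}]'|sed -n '2p;4p'
python3 m.py 6 0.03
```

```text
eef_pos: [0.5202, 0.2248, 0.0373]
contact_force: [-0.4, 6.3, -2.2]
t 13.45 F 5.925 +-0.158 s -183.04 edge short of line by 104.85 mm [0.5202 0.2248 0.0373]
```

```bash
python3 -m jog '[{"gripper":1,"dx":0.0001,"dy":-0.001,"dz":0,"rx":0,"ry":0,"rz":0},{"gripper":1,"dx":0.0002,"dy":-0.0025,"dz":0,"rx":0,"ry":0,"rz":0},{"gripper":1,"dx":0.0004,"dy":-0.0045,"dz":0,"rx":0,"ry":0,"rz":0},{"gripper":1,"dx":0.0005,"dy":-0.0065,"dz":0,"rx":0,"ry":0,"rz":0},{"gripper":1,"dx":0.0007,"dy":-0.0085,"dz":0,"rx":0,"ry":0,"rz":0},{"gripper":1,"dx":0.0008,"dy":-0.0105,"dz":0,"rx":0,"ry":0,"rz":0},{"gripper":1,"dx":0.001,"dy":-0.0125,"dz":0,"rx":0,"ry":0,"rz":0},{"gripper":1,"dx":0.0012,"dy":-0.0145,"dz":0,"rx":0,"ry":0,"rz":0},{"gripper":1,"dx":0.0013,"dy":-0.0165,"dz":0,"rx":0,"ry":0,"rz":0},{"gripper":1,"dx":0.0015,"dy":-0.0185,"dz":0,"rx":0,"ry":0,"rz":0}]'|sed -n '2p;4p'
python3 -m jog '[{"gripper":1,"dx":0.0002,"dy":-0.002,"dz":0,"rx":0,"ry":0,"rz":0},{"gripper":1,"dx":0.0003,"dy":-0.004,"dz":0,"rx":0,"ry":0,"rz":0},{"gripper":1,"dx":0.0005,"dy":-0.006,"dz":0,"rx":0,"ry":0,"rz":0},{"gripper":1,"dx":0.0006,"dy":-0.008,"dz":0,"rx":0,"ry":0,"rz":0},{"gripper":1,"dx":0.0008,"dy":-0.010,"dz":0,"rx":0,"ry":0,"rz":0},{"gripper":1,"dx":0.0009,"dy":-0.012,"dz":0,"rx":0,"ry":0,"rz":0},{"gripper":1,"dx":0.0011,"dy":-0.014,"dz":0,"rx":0,"ry":0,"rz":0},{"gripper":1,"dx":0.0013,"dy":-0.016,"dz":0,"rx":0,"ry":0,"rz":0},{"gripper":1,"dx":0.0014,"dy":-0.018,"dz":0,"rx":0,"ry":0,"rz":0},{"gripper":1,"dx":0.0016,"dy":-0.020,"dz":0,"rx":0,"ry":0,"rz":0}]'|sed -n '2p;4p'
python3 m.py 6 0.03
```

```text
eef_pos: [0.5216, 0.2063, 0.0373]
contact_force: [-1.0, 5.9, -1.1]
eef_pos: [0.5232, 0.1864, 0.0373]
contact_force: [-0.3, 5.7, -1.4]
t 15.75 F 5.634 +-0.148 s -144.29 edge short of line by 65.38 mm [0.5232 0.1863 0.0373]
```

```bash
python3 -m jog '[{"gripper":1,"dx":0.0001,"dy":-0.001,"dz":0,"rx":0,"ry":0,"rz":0},{"gripper":1,"dx":0.0002,"dy":-0.0025,"dz":0,"rx":0,"ry":0,"rz":0},{"gripper":1,"dx":0.0004,"dy":-0.0045,"dz":0,"rx":0,"ry":0,"rz":0},{"gripper":1,"dx":0.0005,"dy":-0.0065,"dz":0,"rx":0,"ry":0,"rz":0},{"gripper":1,"dx":0.0007,"dy":-0.0085,"dz":0,"rx":0,"ry":0,"rz":0},{"gripper":1,"dx":0.0008,"dy":-0.0105,"dz":0,"rx":0,"ry":0,"rz":0},{"gripper":1,"dx":0.001,"dy":-0.0125,"dz":0,"rx":0,"ry":0,"rz":0},{"gripper":1,"dx":0.0012,"dy":-0.0145,"dz":0,"rx":0,"ry":0,"rz":0},{"gripper":1,"dx":0.0013,"dy":-0.0165,"dz":0,"rx":0,"ry":0,"rz":0},{"gripper":1,"dx":0.0015,"dy":-0.0185,"dz":0,"rx":0,"ry":0,"rz":0}]'|sed -n '2p;4p'
python3 -m jog '[{"gripper":1,"dx":0.0002,"dy":-0.002,"dz":0,"rx":0,"ry":0,"rz":0},{"gripper":1,"dx":0.0003,"dy":-0.004,"dz":0,"rx":0,"ry":0,"rz":0},{"gripper":1,"dx":0.0005,"dy":-0.006,"dz":0,"rx":0,"ry":0,"rz":0},{"gripper":1,"dx":0.0006,"dy":-0.008,"dz":0,"rx":0,"ry":0,"rz":0},{"gripper":1,"dx":0.0008,"dy":-0.010,"dz":0,"rx":0,"ry":0,"rz":0},{"gripper":1,"dx":0.0009,"dy":-0.012,"dz":0,"rx":0,"ry":0,"rz":0},{"gripper":1,"dx":0.0011,"dy":-0.014,"dz":0,"rx":0,"ry":0,"rz":0},{"gripper":1,"dx":0.0013,"dy":-0.016,"dz":0,"rx":0,"ry":0,"rz":0},{"gripper":1,"dx":0.0014,"dy":-0.018,"dz":0,"rx":0,"ry":0,"rz":0},{"gripper":1,"dx":0.0016,"dy":-0.020,"dz":0,"rx":0,"ry":0,"rz":0}]'|sed -n '2p;4p'
python3 m.py 6 0.03
```

```text
eef_pos: [0.5246, 0.1679, 0.0373]
contact_force: [-0.3, 5.8, -1.3]
eef_pos: [0.5262, 0.1479, 0.0373]
contact_force: [-1.4, 6.5, -1.4]
t 18.05 F 5.713 +-0.243 s -105.76 edge short of line by 27.05 mm [0.5262 0.1478 0.0373]
```

```bash
python3 -m jog '[{"gripper":1,"dx":0.0001,"dy":-0.001,"dz":0,"rx":0,"ry":0,"rz":0},{"gripper":1,"dx":0.0002,"dy":-0.003,"dz":0,"rx":0,"ry":0,"rz":0},{"gripper":1,"dx":0.0004,"dy":-0.005,"dz":0,"rx":0,"ry":0,"rz":0},{"gripper":1,"dx":0.0006,"dy":-0.007,"dz":0,"rx":0,"ry":0,"rz":0},{"gripper":1,"dx":0.0007,"dy":-0.009,"dz":0,"rx":0,"ry":0,"rz":0},{"gripper":1,"dx":0.0009,"dy":-0.011,"dz":0,"rx":0,"ry":0,"rz":0},{"gripper":1,"dx":0.001,"dy":-0.013,"dz":0,"rx":0,"ry":0,"rz":0},{"gripper":1,"dx":0.0012,"dy":-0.015,"dz":0,"rx":0,"ry":0,"rz":0},{"gripper":1,"dx":0.0013,"dy":-0.017,"dz":0,"rx":0,"ry":0,"rz":0},{"gripper":1,"dx":0.0015,"dy":-0.019,"dz":0,"rx":0,"ry":0,"rz":0}]'|sed -n '2p;4p'
python3 m.py 25 0.03
python3 - <<'E'
from station import *
from h import *
r=read_camera("top");np.savez("top2.npz",**r)
s=read_camera("scene");np.savez("scene2.npz",**s)
a=cv2.resize(r["pixels"][200:285,300:400],None,fx=6,fy=6,interpolation=cv2.INTER_CUBIC)
b=cv2.resize(s["pixels"][150:250,190:340],None,fx=4,fy=4,interpolation=cv2.INTER_CUBIC)
cv2.imwrite("pics/a.png",cv2.resize(a,(600,510)));cv2.imwrite("pics/b.png",b)
E
```

```text
eef_pos: [0.5277, 0.129, 0.0373]
contact_force: [-0.3, 6.3, 0.1]
t 20.30 F 6.165 +-0.089 s -86.87 edge short of line by 9.28 mm [0.5276 0.1289 0.0373]
```

View pics/a.png

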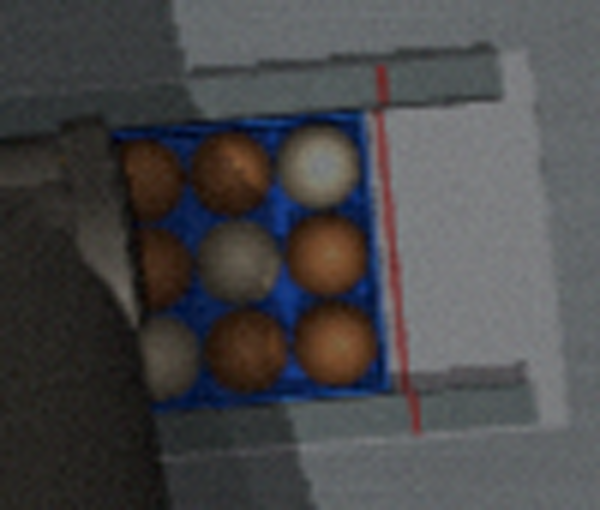

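View pics/b.png

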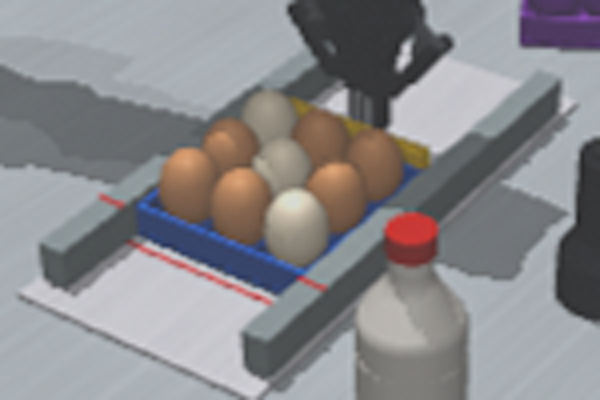

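The top crop shows the tray's edge about 15 px (2.5 real px, roughly 8 mm, about 10 with parallax) short of the line. The scene crop agrees that it's still short, and both match the 9.3 mm estimate. I'll push 7 mm more and measure again.

```bash
python3 -m jog '[{"gripper":1,"dx":0.0001,"dy":-0.001,"dz":0,"rx":0,"ry":0,"rz":0},{"gripper":1,"dx":0.0002,"dy":-0.002,"dz":0,"rx":0,"ry":0,"rz":0},{"gripper":1,"dx":0.0002,"dy":-0.003,"dz":0,"rx":0,"ry":0,"rz":0},{"gripper":1,"dx":0.0003,"dy":-0.004,"dz":0,"rx":0,"ry":0,"rz":0},{"gripper":1,"dx":0.0004,"dy":-0.005,"dz":0,"rx":0,"ry":0,"rz":0},{"gripper":1,"dx":0.0005,"dy":-0.006,"dz":0,"rx":0,"ry":0,"rz":0},{"gripper":1,"dx":0.0006,"dy":-0.007,"dz":0,"rx":0,"ry":0,"rz":0},{"gripper":1,"dx":0.0006,"dy":-0.007,"dz":0,"rx":0,"ry":0,"rz":0}]'|sed -n '2p;4p'
python3 m.py 40 0.03
python3 - <<'E'
from station import *
from h import *
s=read_camera("scene");np.savez("scene3.npz",**s)
K=s["camera_matrix"];W=np.linalg.inv(s["cam_to_world"])
d=np.array([.0788,-.9969]);l=np.array([.9969,.0788]);c=np.array([.517,.2585]);
# lane origin: c is TCP at face contact; s of rail end in the world = face
def px(P):
    p=W[:3,:3]@P+W[:3,3];return (p[:2]/p[2]*[K[0,0],K[1,1]]+K[:2,2])
im=cv2.resize(s["pixels"][180:240,205:305],None,fx=8,fy=8,interpolation=cv2.INTER_CUBIC)
cv2.imwrite("pics/b3.png",im)
hs=cv2.cvtColor(s["pixels"],cv2.COLOR_BGR2HSV)
red=world(s,hsv(s,(0,90,60),(8,255,255))&roi(205,250,190,235))
p=px(np.array([.54,-.05,.004]));print(p,px(np.array([.54-.0788*.01,-.05+.00997,.004]))-p)
E
```

```text
eef_pos: [0.5282, 0.1219, 0.0373]
contact_force: [-0.1, 6.5, -0.5]
t 23.20 F 6.407 +-0.069 s -79.99 edge short of line by 3.01 mm [0.5282 0.122  0.0373]
[242.79044266 218.54415573] [ 2.36778139 -1.9647011 ]
```

View pics/b3.png

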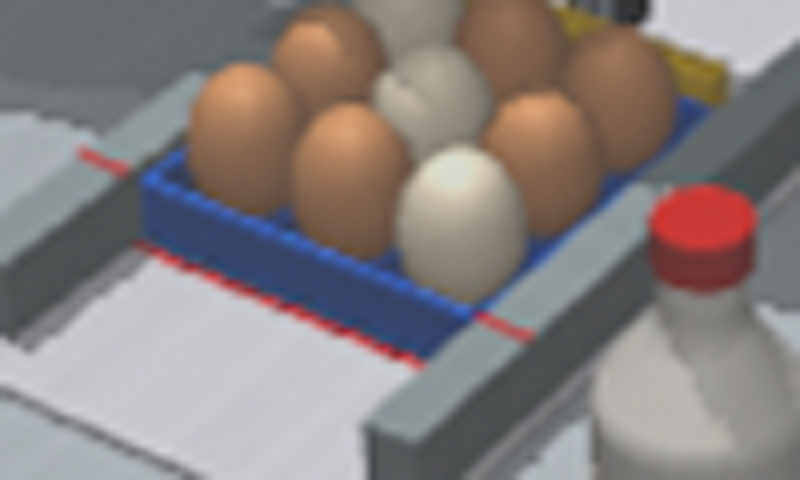

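The line at (140,245)–(425,365) shows fully, right at the tray's foot, so the edge is about 1.5–3 mm short of its centre. I'll measure that at sub-pixel level from the saved scene pictures.

```bash
cat > g.py <<'E'
from h import *
import sys
def gap(f):
    s=dict(np.load(f));K=s["camera_matrix"];W=np.linalg.inv(s["cam_to_world"])
    d=np.array([.0788,-.9969]);l=np.array([.9969,.0788])
    # lane frame from touch: rail end s0 = TCP s0 + face offset; line located in image
    im=s["pixels"].astype(np.float32);x=np.arange(-.03,.03,.0005)
    prof=[]
    o=np.array([.539,-.0515])
    for y in np.arange(-.05,.051,.002):
        P=o+np.outer(x,d)+y*l;P=np.c_[P,np.full(len(x),.004)]@W[:3,:3].T+W[:3,3]
        uv=(P[:,:2]/P[:,2:]*[K[0,0],K[1,1]]+K[:2,2]).astype(np.float32)
        prof.append(cv2.remap(im,uv[:,0].reshape(1,-1),uv[:,1].reshape(1,-1),cv2.INTER_LINEAR)[0])
    p=np.mean(prof,0);b,g,r=p.T
    red=np.clip(r-g-8,0,None);lc=(red*x).sum()/red.sum()
    # dark(blue)->bright crossing of green channel
    lo,hi=np.percentile(g,3),np.percentile(g,95);i=np.nonzero(g<(lo+hi)/2)[0]
    print(f,"line centre",round(lc*1e3,2),"red sum",red.sum().round(0))
    print([(round(x[k]*1e3,1),int(b[k]),int(g[k]),int(r[k])) for k in range(14,110,3)])
for f in sys.argv[1:]:gap(f)
E
python3 g.py scene0.npz scene2.npz scene3.npz
```

```text
scene0.npz line centre 0.64 red sum 738.0
[(np.float64(-23.0), 198, 192, 192), (np.float64(-21.5), 197, 192, 192), (np.float64(-20.0), 197, 192, 192), (np.float64(-18.5), 197, 192, 192), (np.float64(-17.0), 197, 192, 192), (np.float64(-15.5), 197, 192, 192), (np.float64(-14.0), 197, 192, 192), (np.float64(-12.5), 198, 192, 192), (np.float64(-11.0), 198, 192, 192), (np.float64(-9.5), 198, 192, 192), (np.float64(-8.0), 199, 193, 192), (np.float64(-6.5), 200, 194, 192), (np.float64(-5.0), 196, 190, 192), (np.float64(-3.5), 181, 176, 194), (np.float64(-2.0), 154, 149, 194), (np.float64(-0.5), 127, 123, 192), (np.float64(1.0), 119, 116, 189), (np.float64(2.5), 136, 132, 187), (np.float64(4.0), 162, 157, 188), (np.float64(5.5), 183, 178, 189), (np.float64(7.0), 194, 189, 191), (np.float64(8.5), 199, 193, 192), (np.float64(10.0), 199, 194, 192), (np.float64(11.5), 199, 193, 192), (np.float64(13.0), 198, 192, 192), (np.float64(14.5), 198, 192, 192), (np.float64(16.0), 198, 192, 192), (np.float64(17.5), 197, 192, 192), (np.float64(19.0), 198, 192, 192), (np.float64(20.5), 198, 192, 192), (np.
[... 1643 characters left out ...]
, 109, 70, 54), (np.float64(-5.0), 107, 72, 60), (np.float64(-3.5), 101, 73, 80), (np.float64(-2.0), 89, 70, 117), (np.float64(-0.5), 84, 73, 153), (np.float64(1.0), 100, 93, 175), (np.float64(2.5), 134, 130, 187), (np.float64(4.0), 168, 164, 194), (np.float64(5.5), 190, 186, 197), (np.float64(7.0), 201, 196, 198), (np.float64(8.5), 205, 199, 198), (np.float64(10.0), 205, 200, 198), (np.float64(11.5), 204, 199, 198), (np.float64(13.0), 204, 198, 198), (np.float64(14.5), 203, 198, 198), (np.float64(16.0), 203, 198, 198), (np.float64(17.5), 203, 197, 198), (np.float64(19.0), 203, 197, 197), (np.float64(20.5), 203, 197, 198), (np.float64(22.0), 203, 197, 197), (np.float64(23.5), 203, 198, 197)]
```

Camera: the edge was 8.15 mm short and is now 2.25 mm short. The force model gave 9.3 and 3.0. I'll advance 2.5 mm.

```bash
python3 -m jog '[{"gripper":1,"dx":0.0001,"dy":-0.0007,"dz":0,"rx":0,"ry":0,"rz":0},{"gripper":1,"dx":0.0001,"dy":-0.0014,"dz":0,"rx":0,"ry":0,"rz":0},{"gripper":1,"dx":0.0002,"dy":-0.002,"dz":0,"rx":0,"ry":0,"rz":0},{"gripper":1,"dx":0.0002,"dy":-0.0025,"dz":0,"rx":0,"ry":0,"rz":0},{"gripper":1,"dx":0.0002,"dy":-0.0025,"dz":0,"rx":0,"ry":0,"rz":0}]'|sed -n '2p;4p'
python3 m.py 25 0.03
python3 - <<'E'
from station import *
import numpy as np
np.savez("scene4.npz",**read_camera("scene"))
E
python3 g.py scene4.npz | sed 's/np.float64//g'
```

```text
eef_pos: [0.5284, 0.1195, 0.0373]
contact_force: [-0.6, 6.0, -0.3]
t 25.00 F 6.886 +-0.077 s -77.52 edge short of line by 1.74 mm [0.5284 0.1195 0.0373]
scene4.npz line centre 1.26 red sum 368.0
[((-23.0), 122, 74, 56), ((-21.5), 111, 70, 56), ((-20.0), 106, 69, 56), ((-18.5), 106, 69, 56), ((-17.0), 106, 69, 56), ((-15.5), 107, 70, 57), ((-14.0), 107, 70, 57), ((-12.5), 107, 70, 57), ((-11.0), 107, 70, 57), ((-9.5), 108, 70, 56), ((-8.0), 109, 70, 56), ((-6.5), 109, 70, 55), ((-5.0), 107, 69, 54), ((-3.5), 101, 65, 58), ((-2.0), 89, 61, 74), ((-0.5), 83, 64, 103), ((1.0), 98, 88, 137), ((2.5), 133, 127, 166), ((4.0), 168, 164, 185), ((5.5), 190, 186, 195), ((7.0), 201, 196, 199), ((8.5), 205, 200, 199), ((10.0), 205, 200, 199), ((11.5), 204, 199, 198), ((13.0), 204, 198, 198), ((14.5), 203, 198, 198), ((16.0), 203, 198, 198), ((17.5), 203, 197, 198), ((19.0), 203, 197, 198), ((20.5), 203, 197, 197), ((22.0), 203, 197, 197), ((23.5), 203, 198, 197)]
```

The camera now puts the edge 0.15 mm short of the line's centre, with about half the red still showing. The force model says 1.7 mm, but its force reading has been creeping up. The weighted estimate is about 0.4 mm short, so I'll make one small final nudge and then back away slowly.

```bash
python3 -m jog '[{"gripper":1,"dx":0,"dy":-0.0002,"dz":0,"rx":0,"ry":0,"rz":0},{"gripper":1,"dx":0,"dy":-0.0004,"dz":0,"rx":0,"ry":0,"rz":0},{"gripper":1,"dx":0,"dy":-0.0004,"dz":0,"rx":0,"ry":0,"rz":0}]'|sed -n '2p;4p'
python3 m.py 25 0.03
python3 - <<'E'
from station import *
import numpy as np
np.savez("scene5.npz",**read_camera("scene"))
E
python3 g.py scene5.npz | sed 's/np.float64//g' | cut -c1-1100
```

```text
eef_pos: [0.5284, 0.1191, 0.0373]
contact_force: [0.1, 6.4, -0.2]
t 26.60 F 6.630 +-0.107 s -77.17 edge short of line by 0.75 mm [0.5284 0.1192 0.0373]
scene5.npz line centre 1.26 red sum 367.0
[((-23.0), 122, 74, 56), ((-21.5), 111, 70, 56), ((-20.0), 106, 69, 56), ((-18.5), 106, 69, 56), ((-17.0), 106, 69, 56), ((-15.5), 107, 70, 57), ((-14.0), 107, 69, 57), ((-12.5), 107, 69, 57), ((-11.0), 107, 69, 57), ((-9.5), 108, 69, 56), ((-8.0), 109, 70, 56), ((-6.5), 110, 70, 55), ((-5.0), 107, 69, 54), ((-3.5), 100, 65, 58), ((-2.0), 89, 61, 74), ((-0.5), 83, 64, 103), ((1.0), 98, 88, 137), ((2.5), 133, 127, 166), ((4.0), 168, 164, 185), ((5.5), 190, 186, 195), ((7.0), 201, 196, 198), ((8.5), 205, 200, 199), ((10.0), 205, 200, 199), ((11.5), 204, 199, 198), ((13.0), 204, 198, 198), ((14.5), 204, 198, 198), ((16.0), 204, 198, 198), ((17.5), 203, 198, 198), ((19.0), 203, 197, 198), ((20.5), 203, 197, 198), ((22.0), 203, 197, 197), ((23.5), 203, 198, 197)]
```

The camera says 0.15 mm short and the model 0.75 mm, so the edge is within the line. Releasing slowly.

```bash
python3 -m jog '[{"gripper":1,"dx":-0.0002,"dy":0.002,"dz":0,"rx":0,"ry":0,"rz":0},{"gripper":1,"dx":-0.0003,"dy":0.004,"dz":0,"rx":0,"ry":0,"rz":0},{"gripper":1,"dx":-0.0005,"dy":0.006,"dz":0,"rx":0,"ry":0,"rz":0},{"gripper":1,"dx":-0.0006,"dy":0.008,"dz":0,"rx":0,"ry":0,"rz":0},{"gripper":1,"dx":-0.0008,"dy":0.010,"dz":0,"rx":0,"ry":0,"rz":0},{"gripper":1,"dx":-0.0009,"dy":0.012,"dz":0,"rx":0,"ry":0,"rz":0},{"gripper":1,"dx":-0.0011,"dy":0.014,"dz":0,"rx":0,"ry":0,"rz":0},{"gripper":1,"dx":-0.0013,"dy":0.016,"dz":0,"rx":0,"ry":0,"rz":0},{"gripper":1,"dx":-0.0014,"dy":0.018,"dz":0,"rx":0,"ry":0,"rz":0},{"gripper":1,"dx":-0.0016,"dy":0.020,"dz":0,"rx":0,"ry":0,"rz":0}]'|sed -n '2p;4p'
python3 -m jog '[{"gripper":1,"dx":-0.0008,"dy":0.01,"dz":0,"rx":0,"ry":0,"rz":0},{"gripper":1,"dx":-0.002,"dy":0.02,"dz":0,"rx":0,"ry":0,"rz":0},{"gripper":1,"dx":-0.002,"dy":0.02,"dz":0.04,"rx":0,"ry":0,"rz":0},{"gripper":1,"dx":-0.002,"dy":0.02,"dz":0.08,"rx":0,"ry":0,"rz":0},{"gripper":1,"dx":-0.002,"dy":0.02,"dz":0.12,"rx":0,"ry":0,"rz":0},{"gripper":1,"dx":-0.002,"dy":0.02,"dz":0.15,"rx":0,"ry":0,"rz":0},{"gripper":1,"dx":-0.002,"dy":0.02,"dz":0.15,"rx":0,"ry":0,"rz":0}]'|sed -n '2p;4p'
python3 m.py 15
python3 - <<'E'
from station import *
from h import *
s=read_camera("scene");np.savez("scene6.npz",**s)
r=read_camera("top")
g=hsv(s,(45,100,40),(85,255,255))&roi(135,170,240,265);P=world(s,g);print("scene green",len(P),P.mean(0).round(4),np.median(P,0).round(4))
g=hsv(r,(45,100,40),(85,255,255))&roi(430,460,255,280);P=world(r,g);print("top green",len(P),P.mean(0).round(4),np.median(P,0).round(4))
E
python3 g.py scene6.npz | sed 's/np.float64//g' | cut -c1-800
```

```text
eef_pos: [0.5273, 0.1378, 0.0373]
contact_force: [-0.1, 0.2, -0.4]
eef_pos: [0.5277, 0.1602, 0.1918]
contact_force: [0.8, -0.2, 0.2]
t 29.10 F 0.079 +-0.142 s -116.61 edge short of line by 23.81 mm [0.5252 0.1583 0.1872]
scene green 129 [ 0.4638 -0.2856  0.0209] [ 0.4643 -0.2858  0.0212]
top green 117 [ 0.4596 -0.2808  0.0219] [ 0.4605 -0.2804  0.0222]
scene6.npz line centre 1.26 red sum 363.0
[((-23.0), 119, 73, 56), ((-21.5), 108, 69, 56), ((-20.0), 104, 68, 56), ((-18.5), 104, 68, 56), ((-17.0), 105, 69, 56), ((-15.5), 106, 69, 57), ((-14.0), 106, 69, 57), ((-12.5), 106, 69, 57), ((-11.0), 106, 69, 57), ((-9.5), 106, 69, 56), ((-8.0), 107, 69, 55), ((-6.5), 107, 69, 54), ((-5.0), 105, 68, 54), ((-3.5), 99, 64, 58), ((-2.0), 87, 60, 73), ((-0.5), 82, 64, 102), ((1.0), 97, 87, 136), ((2.5), 131, 126, 164), ((4.0), 166, 162, 183), ((5.5), 188, 183, 193), ((7.0), 199, 194, 196), ((8.5), 203, 197, 197), ((10.0), 203, 197, 196), ((11.5), 202, 196, 196), ((13.0), 201, 196, 196), ((14.5), 201, 195, 195), ((16.0), 201, 195, 195), ((17.5), 201, 195, 195), ((19.0), 201, 195, 195), ((20.5), 201, 195, 195), ((22.0), 201, 195, 195), ((23.5), 201, 195, 195)]
```

The tray stayed exactly where it was after release. The button is at about (0.461, -0.282), top z≈0.023. I'll move above it and then lower.

```bash
python3 -m jog '[{"gripper":1,"dx":-0.0065,"dy":-0.044,"dz":0,"rx":0,"ry":0,"rz":0},{"gripper":1,"dx":-0.013,"dy":-0.088,"dz":0,"rx":0,"ry":0,"rz":0},{"gripper":1,"dx":-0.0195,"dy":-0.132,"dz":0,"rx":0,"ry":0,"rz":0},{"gripper":1,"dx":-0.026,"dy":-0.176,"dz":0,"rx":0,"ry":0,"rz":0},{"gripper":1,"dx":-0.0325,"dy":-0.22,"dz":0,"rx":0,"ry":0,"rz":0},{"gripper":1,"dx":-0.039,"dy":-0.264,"dz":0,"rx":0,"ry":0,"rz":0},{"gripper":1,"dx":-0.0455,"dy":-0.308,"dz":0,"rx":0,"ry":0,"rz":0},{"gripper":1,"dx":-0.052,"dy":-0.352,"dz":0,"rx":0,"ry":0,"rz":0},{"gripper":1,"dx":-0.0585,"dy":-0.396,"dz":0,"rx":0,"ry":0,"rz":0},{"gripper":1,"dx":-0.0645,"dy":-0.44,"dz":-0.02,"rx":0,"ry":0,"rz":0}]'|sed -n '2p;4p'
python3 -m jog '[{"gripper":1,"dx":0,"dy":0,"dz":-0.03,"rx":0,"ry":0,"rz":0},{"gripper":1,"dx":0,"dy":0,"dz":-0.06,"rx":0,"ry":0,"rz":0},{"gripper":1,"dx":0,"dy":0,"dz":-0.085,"rx":0,"ry":0,"rz":0},{"gripper":1,"dx":0,"dy":0,"dz":-0.095,"rx":0,"ry":0,"rz":0},{"gripper":1,"dx":0,"dy":0,"dz":-0.1,"rx":0,"ry":0,"rz":0},{"gripper":1,"dx":0,"dy":0,"dz":-0.1,"rx":0,"ry":0,"rz":0},{"gripper":1,"dx":0,"dy":0,"dz":-0.1,"rx":0,"ry":0,"rz":0}]'|sed -n '2p;4p'
python3 - <<'E'
from station import *
import cv2
cv2.imwrite("pics/sb.png",cv2.resize(read_camera("scene")["pixels"][170:290,80:240],None,fx=4,fy=4,interpolation=cv2.INTER_CUBIC))
E
```

```text
eef_pos: [0.462, -0.2843, 0.1694]
contact_force: [0.9, 0.1, 0.3]
eef_pos: [0.4614, -0.2821, 0.0684]
contact_force: [0.5, -0.1, 0.3]
```

View pics/sb.png

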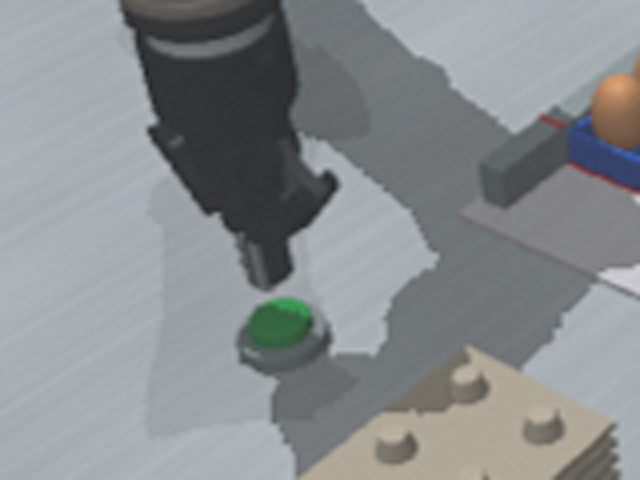

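The closed fingertips at (268,285) hang above the green button at (280,322). Lowering with a force check.

```bash
python3 -m jog '[{"gripper":1,"dx":0,"dy":0,"dz":-0.006,"rx":0,"ry":0,"rz":0},{"gripper":1,"dx":0,"dy":0,"dz":-0.012,"rx":0,"ry":0,"rz":0},{"gripper":1,"dx":0,"dy":0,"dz":-0.016,"rx":0,"ry":0,"rz":0},{"gripper":1,"dx":0,"dy":0,"dz":-0.02,"rx":0,"ry":0,"rz":0},{"gripper":1,"dx":0,"dy":0,"dz":-0.023,"rx":0,"ry":0,"rz":0},{"gripper":1,"dx":0,"dy":0,"dz":-0.023,"rx":0,"ry":0,"rz":0}]'|sed -n '2p;4p'
python3 -m jog '[{"gripper":1,"dx":0,"dy":0,"dz":-0.001,"rx":0,"ry":0,"rz":0},{"gripper":1,"dx":0,"dy":0,"dz":-0.002,"rx":0,"ry":0,"rz":0},{"gripper":1,"dx":0,"dy":0,"dz":-0.003,"rx":0,"ry":0,"rz":0},{"gripper":1,"dx":0,"dy":0,"dz":-0.003,"rx":0,"ry":0,"rz":0}]'|sed -n '2p;4p'
python3 -m jog '[{"gripper":1,"dx":0,"dy":0,"dz":-0.001,"rx":0,"ry":0,"rz":0},{"gripper":1,"dx":0,"dy":0,"dz":-0.002,"rx":0,"ry":0,"rz":0},{"gripper":1,"dx":0,"dy":0,"dz":-0.003,"rx":0,"ry":0,"rz":0},{"gripper":1,"dx":0,"dy":0,"dz":-0.003,"rx":0,"ry":0,"rz":0}]'|sed -n '2p;4p'
```

```text
eef_pos: [0.4603, -0.2816, 0.0438]
contact_force: [0.8, -0.5, 0.2]
eef_pos: [0.4607, -0.2817, 0.0413]
contact_force: [0.0, 0.2, -0.1]
eef_pos: [0.4607, -0.2817, 0.0383]
contact_force: [-0.5, 0.3, 3.1]
```

```bash
python3 -m jog '[{"gripper":1,"dx":0,"dy":0,"dz":-0.001,"rx":0,"ry":0,"rz":0},{"gripper":1,"dx":0,"dy":0,"dz":-0.002,"rx":0,"ry":0,"rz":0},{"gripper":1,"dx":0,"dy":0,"dz":-0.003,"rx":0,"ry":0,"rz":0},{"gripper":1,"dx":0,"dy":0,"dz":-0.003,"rx":0,"ry":0,"rz":0}]'|sed -n '2p;4p'
python3 -m jog '[{"gripper":1,"dx":0,"dy":0,"dz":-0.001,"rx":0,"ry":0,"rz":0},{"gripper":1,"dx":0,"dy":0,"dz":-0.002,"rx":0,"ry":0,"rz":0},{"gripper":1,"dx":0,"dy":0,"dz":-0.003,"rx":0,"ry":0,"rz":0},{"gripper":1,"dx":0,"dy":0,"dz":-0.003,"rx":0,"ry":0,"rz":0}]'|sed -n '2p;4p'
```

```text
eef_pos: [0.4607, -0.2817, 0.0353]
contact_force: [-1.2, 1.0, 5.6]
eef_pos: [0.4609, -0.2818, 0.0346]
contact_force: [-6.6, 5.7, 31.8]
```

The button is on its stop: z is stuck at 0.0346 and the force rose well past 5 N. Now I'll lift clear and check.

```bash
python3 -m jog '[{"gripper":1,"dx":0,"dy":0,"dz":0.004,"rx":0,"ry":0,"rz":0},{"gripper":1,"dx":0,"dy":0,"dz":0.01,"rx":0,"ry":0,"rz":0},{"gripper":1,"dx":0,"dy":0,"dz":0.03,"rx":0,"ry":0,"rz":0},{"gripper":1,"dx":0,"dy":0,"dz":0.07,"rx":0,"ry":0,"rz":0},{"gripper":1,"dx":0,"dy":0,"dz":0.11,"rx":0,"ry":0,"rz":0},{"gripper":1,"dx":0,"dy":0,"dz":0.11,"rx":0,"ry":0,"rz":0},{"gripper":1,"dx":0,"dy":0,"dz":0.11,"rx":0,"ry":0,"rz":0},{"gripper":1,"dx":0,"dy":0,"dz":0.11,"rx":0,"ry":0,"rz":0}]'|sed -n '1,2p;4p'
python3 - <<'E'
from station import *
import numpy as np,cv2
s=read_camera("scene");np.savez("scene7.npz",**s)
cv2.imwrite("pics/end.png",cv2.resize(s["pixels"][120:340,120:440],None,fx=2.4,fy=2.4,interpolation=cv2.INTER_CUBIC))
E
python3 g.py scene7.npz | head -1
```

```text
t: 33.95
eef_pos: [0.4601, -0.2811, 0.1414]
contact_force: [0.0, 1.1, -0.7]
scene7.npz line centre 1.23 red sum 354.0
```

View pics/end.png

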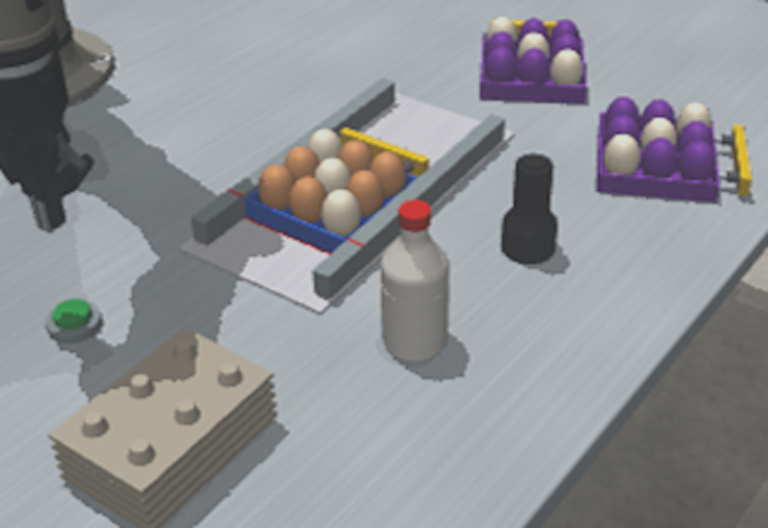

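The tray stands on the red line at (245,215)–(335,250), the other things are where they were, the button is back up and the tool is clear. Handing in.

```bash
python3 -c "from station import *;print(hand_in())"
```

```text
the job is handed in; nothing more can be done
None
```

I pushed the blue tray to the red line in one unbroken push, with about 6–7 N on the bar, and released it slowly. I then pressed the green button to its stop, lifted clear and handed in at about 34 s.

**Edge on the line:** The last two checks disagreed slightly. The camera put the front edge about 0.15 mm short of the line's centre. The rail datum with the force reading put it about 0.75 mm short. Either way it is within the 3 mm line. The tray did not move when I let go, or after the button press.

**Button:** It gave way for about 6 mm and then stopped, with the force rising to 32 N, so it was pressed fully. It has sprung back up.

**Forces and other objects:** Averaged push force was 6.9 N at most, against the 12 N limit for the eggs. In the last picture the cartons, spray, candler and purple trays look unmoved.

**Slip:** The first move command was refused because its rows lacked two keys; nothing moved. For one stretch of the approach I also repeated a typed move in a shell loop instead of typing each call.

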